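# Wedge the unsteady centrifuge

## Task

The bench centrifuge on the treatment trolley does not sit down on its right-hand side as seen from the robot, where there is a gap under the lower edge. Pick up the dark grey rubber wedge and push it, thin end first and lying flat, straight in under the middle of that edge until it jams tight and stays tight when you let go, pushing firmly by feel but not ramming it (never more than 20 N between wedge and machine). Leave the other things on the trolley where they stand.

Things in the scene. Friction and masses are not known exactly. Their poses are not given: they have to be found in the camera images.
- wedge: dark grey rubber wedge with ribbed heel, 150 long x 34 wide, 0.1 to 0.2 kg. Origin: centre of its underside; x points along it to the thin end, z up. From the thin end (x=+75) to x=-45 the top slopes from 3 to 21 high; from there to x=-75 is a block heel 34 high and 34 wide, gripped across its width. Friction about 0.6 against all things (varies), so once jammed it holds by itself
- thin_end (a point): middle of the wedge's thin end, on its underside
- heel (a point): centre of the top of the wedge's heel (34 above its underside)
- centrifuge: heavy white bench centrifuge, immovable. Origin: centre of its footprint on the trolley top; x away from the robot at yaw 0, y to its left, z up. Sharp-edged base plinth 300 (x) x 280 (y), its top 53 to 62 high; upper housing about 180 high, set back 45 from the plinth's right (-y) side. The gap under the plinth is 8 to 17, differs each time and is not measured
- raised_edge (a point): point on the trolley top below the middle of the lower edge of the plinth's right side, at (0, -140, 0) of the centrifuge. The gap is free over the middle 200 of this edge. The wedge goes in here along the centrifuge's +y; once its slope touches the edge the resistance grows with each mm; a push of 12 to 18 N jams it well
- amber_bottle: bystander, to be left alone: brown glass medicine jar with a black cap, 48 dia x 85 high. Origin: centre of its underside
- pump_bottle: bystander, to be left alone: white pump dispenser bottle, 72 dia x 188 high. Origin: centre of its underside
- blue_cup: bystander, to be left alone: blue plastic cup, 68 dia x 65 high. Origin: centre of its underside
- tape_roll: bystander, to be left alone: flat-lying roll of paper tape, 70 dia x 25 high. Origin: centre of its underside
- steel_bowl: bystander, to be left alone: steel bowl, 110 dia x 45 high. Origin: centre of its underside
- rubber_buffer: bystander, to be left alone: round black rubber buffer (a plain cylinder, not the wedge), 40 dia x 30 high. Origin: centre of its underside
- pill_box: bystander, to be left alone: cardboard pill box, 90 x 50 x 22 high. Origin: centre of its underside
Things that resemble listed ones, but are neither listed nor needed, are in the scene too. Leave any green or pink look-alike of the wedge alone.

How it is judged:
On the way, in this order (a step that is already met when the one before it is completed fails the run):
1. the wedge lies flat with its thin end 5 mm or more under the middle of the raised edge (angle between wedge's own z axis and vertical below 0.12 rad and angle between the x axis of wedge and the y axis of centrifuge, either way round below 0.3 rad and x of thin_end in the frame of centrifuge between -0.06 and 0.06 m and y of thin_end in the frame of centrifuge above -0.135 m and height (world z) of wedge below 0.006 m), for 0.05 s.
2. the wedge bears tight against the edge (more than 4 N) (contact force between wedge and centrifuge above 4 N), for 0.2 s.
At the end, for the whole second after the job is handed in: the wedge lies flat (within 7 degrees) on the trolley top, at rest and released, thin end at least 25 mm in under the raised edge and within 60 mm of its middle, straight in to within 17 degrees, and stays jammed with more than 4 N and less than 20 N between wedge and centrifuge (angle between wedge's own z axis and vertical below 0.12 rad and angle between the x axis of wedge and the y axis of centrifuge, either way round below 0.3 rad and x of thin_end in the frame of centrifuge between -0.06 and 0.06 m and y of thin_end in the frame of centrifuge above -0.115 m and contact force between wedge and centrifuge between 4 and 20 N and height (world z) of wedge below 0.006 m and linear speed of wedge below 0.01 m/s); the robot touches nothing.
It fails at once if the wedge is rammed: more than 20 N between wedge and centrifuge (contact force between wedge and centrifuge above 20 N).
It fails at once if a bystander is shifted by more than 30 mm or knocked over (distance of any of amber_bottle, pump_bottle, blue_cup, tape_roll, steel_bowl, rubber_buffer, pill_box from where it was at the start of the episode above 0.03 m or angle between any of amber_bottle, pump_bottle, blue_cup, tape_roll, steel_bowl, rubber_buffer, pill_box's own z axis and vertical above 0.5 rad).
It also fails if it takes over 43 s, if anything falls off the work surface, if the arm or the gripper's body presses on something with over 40 N, if the wrist force passes 120 N, or if a joint passes its speed limit or range.

## Robot

A 6-joint arm with a two-finger parallel gripper is mounted at the origin on the work surface. World frame = base frame: x ahead of the robot, y to its left, z up, the work surface at z = 0. Lengths are in m, angles in rad, forces in N, time in s.
With the tool pointing down it reaches from about 0.4 to 0.825 m from the base axis. Payload 7 kg.
Tool frame: the origin (TCP) lies between the finger pads; the fingertips stand 14 mm ahead of it and the grasp point (between the pads) lies 5 mm behind it (robot.tip_reach is the distance from the TCP to the fingertips, in m); z points along the fingers, y is the line along which they close (so a half turn about z gives the same grasp; the last joint's range is limited). The gripper opens to 88 mm and grips with 3 to 60 N. Pads are 19 mm wide; open, the fingers measure 130 mm over their backs; the gripper's body (78 mm by 193 mm) begins 47 mm behind the grasp point.
Start: joints at [1.401, 0.359, 0.012, 0, -1.224, -0.288], TCP at [0.298, 0.605, 0.241] pointing down, gripper open.
Joint ranges: [-3.07, 3.07], [-1.43, 2.12], [-1.02, 1.25], [-3.03, 1.67], [-3.05, -0], [-3.03, 3.03]. Speed limits (rad/s): [2.39, 2.39, 3.01, 3.14, 3.14, 3.14].

## Interface

Orientations are given as a rotation vector (axis times angle).
In Python, from station import robot, fingers, capture, calibration, job, sensors gives the robot as it stands. Calls block until the motion is done:
- robot.move_to(position, orientation): joint-space move of the TCP to a pose.
- robot.move_straight(position, rate=0.15, frame=None, force_limit=None): straight line of the TCP; frame=None keeps the orientation; rate is the mean speed in m/s. With force_limit (N) it stops when the force on the tool has changed by that much, and returns True; else False.
- robot.move_j(angles): joint-space move.
- fingers.ungrasp() and fingers.grasp(force=None): open the fingers fully, or close them until they stop; force is the grip in N (None keeps the last).
- robot.sleep(seconds).
- robot.ik(position, orientation): joint angles nearest the present ones, or None.
- capture(name): name is "side" or "top" or "wrist"; returns the picture (420x560x3 uint8, blue, green, red); there is no depth.
- calibration(name): a dict with "K" (3x3 intrinsics, pixels), "dist" ([k1, k2, p1, p2, k3] as OpenCV has them; the pictures are not rectified), "R" (3x3) and "t" (3): a world point X has camera coordinates R X + t. Camera axes: x right, y down, z forward; pixel columns grow to the right and rows downward; lengths in m; the calibration is good to about 2 mm. A picture is of the moment at which its call begins: read the wrist's pose just before it. calibration takes no time and is no camera call; for the wrist camera it gives the pose at the moment of the call.
A pose or a line that the arm cannot do raises robot.Unreachable and nothing moves.
- job.job_done(): hands the job in; it is judged then, once.
Readings, each from a call of its own:
- sensors.read_time_s(): time.
- sensors.read_joints(): joint angles.
- sensors.read_joint_vel(): joint speeds.
- sensors.read_tau(): joint torques, N m.
- sensors.read_tool_pos(): TCP position.
- sensors.read_ee_rot(): TCP orientation.
- sensors.read_wrist_force(): force on the tool from outside, world axes, zero at the start.
- sensors.read_wrist_torque(): the same for the moment, N m.
- sensors.read_finger_gap(): opening from 0.0 (shut) to 1.0 (fully open).
- sensors.read_grasp_force(): force on a finger pad.
Only numpy, scipy, OpenCV 4.12 (cv2) and the standard library are available. Lean on these libraries where they do the work, as an engineer would, in place of code of your own. Each camera call takes 0.05 s, during which the arm holds its last target. There are 200 camera calls.

## Working session

There is one attempt and no reset: what is moved stays moved. The work goes in short steps, each a Python script; the robot and the scene stay as the last script left them, time stands still between calls to the robot, and variables do not carry over. Pictures are saved under pics/ and viewed, at most 10 in all, crops included, and the job is handed in when it is done.

```bash
ls; mkdir -p pics; python3 - <<'E'
from station import *
import cv2, numpy as np
for n in("top","side"):
    cv2.imwrite(f"pics/{n}0.png",capture(n)); c=calibration(n); print(n,c["K"],c["dist"],c["R"],c["t"])
print(sensors.read_time_s())
E
```

```text
pics
top [[483.68400279   0.         278.1188011 ]
 [  0.         483.68400279 208.47744801]
 [  0.           0.           1.        ]] [-0.03360573  0.          0.          0.          0.        ] [[-0.01094814 -0.99991143  0.00756776]
 [-0.99791711  0.01044451 -0.06365807]
 [ 0.06357339 -0.00824894 -0.99794307]] [-0.13554489  0.56340158  1.38365062]
side [[403.37061717   0.         276.06483192]
 [  0.         403.37061717 214.36754099]
 [  0.           0.           1.        ]] [-0.09736308  0.          0.          0.          0.        ] [[ 0.71722409 -0.69682171  0.00539411]
 [-0.45374851 -0.47288078 -0.7553119 ]
 [ 0.5288685   0.53928032 -0.6553433 ]] [-0.48762541  0.24837904  0.92574045]
0.1
```

View pics/top0.png

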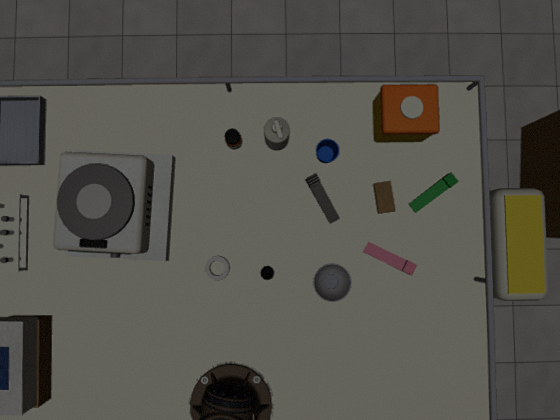

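View pics/side0.png

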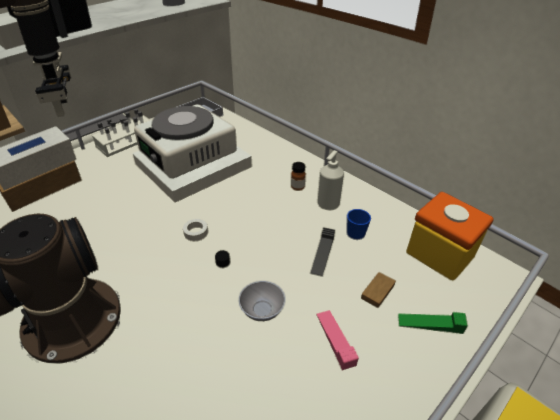

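```bash
cat > h.py <<'E'
from station import *
import cv2, numpy as np
from scipy.spatial.transform import Rotation as R
def ray(c,uv):
    p=cv2.undistortPoints(np.array(uv,float).reshape(-1,1,2),c["K"],np.array(c["dist"]))[:,0]
    d=np.c_[p,np.ones(len(p))]@c["R"]; return -np.array(c["R"]).T@c["t"], d
def plane(c,uv,z=0.):
    o,d=ray(c,uv); return o+d*((z-o[2])/d[:,2])[:,None]
def tri(ca,ua,cb,ub):
    o1,d1=ray(ca,[ua]);o2,d2=ray(cb,[ub]);A=np.c_[d1[0],-d2[0]]
    s=np.linalg.lstsq(A,o2-o1,rcond=None)[0]; p,q=o1+s[0]*d1[0],o2+s[1]*d2[0]
    return (p+q)/2,np.linalg.norm(p-q)
def down(a): # tool down, tool y axis (closing line) at world angle a
    y=np.array([np.cos(a),np.sin(a),0]);z=np.array([0,0,-1.]);return R.from_matrix(np.c_[np.cross(y,z),y,z]).as_rotvec()
E
python3 - <<'E'
from h import *
t,s=calibration("top"),calibration("side")
print("heel,thin,edge far/near, cup",plane(t,[(314,181),(334,220)],0.02).round(3).tolist(),plane(t,[(174,155),(168,261)],.058).round(3).tolist(),plane(t,[(327,150)],.06).round(3))
print("heel tri",tri(t,(313,178),s,(328,233)),"corner tri",tri(t,(174,155),s,(250,156)))
w=calibration("wrist"); Rt=R.from_rotvec(sensors.read_ee_rot()).as_matrix(); p=sensors.read_tool_pos()
print("cam in tool",Rt.T@(-w["R"].T@w["t"]-p),(Rt.T@w["R"].T).round(3),w["K"][0],Rt.round(2))
for a in np.arange(-6,7)*np.pi/12:
    r=[robot.ik(q,down(a)) for q in([.57,-.27,.025],[.5,.0,.025])]
    print(round(a,2),[None if x is None else np.round(x,2).tolist() for x in r])
E
```

```text
heel,thin,edge far/near, cup [[0.641, -0.247, 0.02], [0.527, -0.303, 0.02]] [[0.715, 0.153, 0.058], [0.415, 0.169, 0.058]] [[ 0.724 -0.282  0.06 ]]
heel tri (array([ 0.64815376, -0.24262958,  0.02273278]), np.float64(0.003205967060444807)) corner tri (array([0.71125365, 0.15331532, 0.06362684]), np.float64(0.005994593878517324))
cam in tool [ 0.06862236 -0.00058368 -0.14505232] [[-0.    -0.966 -0.257]
 [ 1.    -0.    -0.   ]
 [ 0.    -0.257  0.966]] [334.76889599   0.         278.58646047] [[ 0.9  -0.44 -0.  ]
 [-0.44 -0.9  -0.  ]
 [ 0.    0.   -1.  ]]
-1.57 [[-0.13, 0.49, -0.33, 0.0, -0.75, 1.7], [0.39, 0.33, -0.63, 0.0, -0.61, 1.18]]
-1.31 [[-0.13, 0.49, -0.33, 0.0, -0.75, 1.97], [0.39, 0.33, -0.63, 0.0, -0.61, 1.44]]
-1.05 [[-0.13, 0.49, -0.33, 0.0, -0.75, 2.23], [0.39, 0.33, -0.63, 0.0, -0.61, 1.7]]
-0.79 [[-0.13, 0.49, -0.33, 0.0, -0.75, 2.49], [0.39, 0.33, -0.63, 0.0, -0.61, 1.96]]
-0.52 [[-0.13, 0.49, -0.33, -0.0, -0.75, 2.75], [0.39, 0.33, -0.63, -0.0, -0.61, 2.22]]
-0.26 [[-0.13, 0.49, -0.33, 0.0, -0.75, 3.01], [0.39, 0.33, -0.63, 0.0, -0.61, 2.49]]
0.0 [[-0.13, 0.49, -0.33, 0.0, -0.75, -3.01], [0.39, 0.33, -0.63, 0.0, -0.61, 2.75]]
0.26 [[-0.13, 0.49, -0.33, 0.0, -0.75, -2.75], [0.39, 0.33, -0.63, 0.0, -0.61, 3.01]]
0.52 [[-0.13, 0.49, -0.33, -0.0, -0.75, -2.48], [0.39, 0.33, -0.63, -0.0, -0.61, -3.01]]
0.79 [[-0.13, 0.49, -0.33, 0.0, -0.75, -2.22], [0.39, 0.33, -0.63, 0.0, -0.61, -2.75]]
1.05 [[-0.13, 0.49, -0.33, 0.0, -0.75, -1.96], [0.39, 0.33, -0.63, 0.0, -0.61, -2.49]]
1.31 [[-0.13, 0.49, -0.33, 0.0, -0.75, -1.7], [0.39, 0.33, -0.63, 0.0, -0.61, -2.23]]
1.57 [[-0.13, 0.49, -0.33, 0.0, -0.75, -1.44], [0.39, 0.33, -0.63, 0.0, -0.61, -1.96]]
```

```bash
python3 - <<'E'
from h import *
import pickle
o=down(-1.114); D={}
for i,p in enumerate([[.58,-.275,.29],[.60,-.265,.20]]):
    robot.move_to(p,o); robot.sleep(.2)
    c=calibration("wrist"); im=capture("wrist"); cv2.imwrite(f"pics/w{i}.png",im); D[i]=c
pickle.dump(D,open("w.pkl","wb")); print(sensors.read_time_s(), sensors.read_wrist_force())
ims=[cv2.imread(f"pics/w{i}.png") for i in(0,1)]
cv2.imwrite("pics/w01.png",cv2.resize(np.vstack(ims),None,fx=.71,fy=.71))
E
```

```text
4.2917 [-0.55888899 -0.79071991  0.38109025]
```

View pics/w01.png

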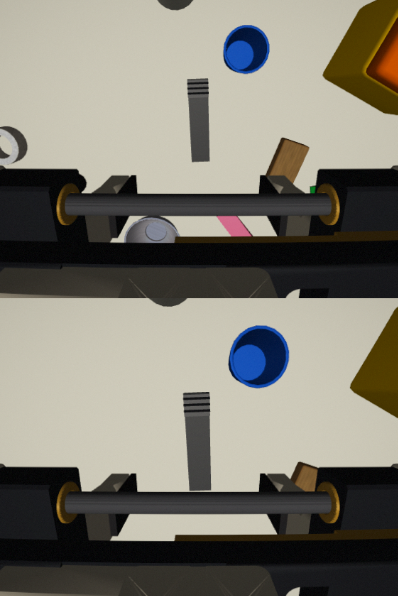

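```bash
python3 - <<'E'
from h import *
import pickle
D=pickle.load(open("w.pkl","rb")); P={}
for i in(0,1):
    im=cv2.imread(f"pics/w{i}.png"); m=(im.max(2)<125).astype(np.uint8)
    m[:, :240]=0; m[:,315:]=0; m[(229,240)[i]+8*0:]=m[(229,240)[i]:] 
    n,l,st,_=cv2.connectedComponentsWithStats(m)
    k=l[(123,150)[i]+5,278]; k=k or l[(123,150)[i]+25,278]; m=(l==k); ys=np.where(m.any(1))[0]
    row=[(y,np.where(m[y])[0].min(),np.where(m[y])[0].max()+1) for y in ys]
    print(i,st[k]); print([row[j] for j in (1,3,8,14,20,25,30,40,60,80,90,100) if j<len(row)],row[-4:])
E
```

```text
0 [ 264  110   31  118 3164]
[(np.int64(111), np.int64(265), np.int64(293)), (np.int64(113), np.int64(264), np.int64(293)), (np.int64(118), np.int64(264), np.int64(293)), (np.int64(124), np.int64(264), np.int64(294)), (np.int64(130), np.int64(264), np.int64(294)), (np.int64(135), np.int64(265), np.int64(294)), (np.int64(140), np.int64(266), np.int64(293)), (np.int64(150), np.int64(266), np.int64(294)), (np.int64(170), np.int64(267), np.int64(294)), (np.int64(190), np.int64(268), np.int64(294)), (np.int64(200), np.int64(269), np.int64(295)), (np.int64(210), np.int64(269), np.int64(295))] [(np.int64(224), np.int64(270), np.int64(295)), (np.int64(225), np.int64(270), np.int64(295)), (np.int64(226), np.int64(270), np.int64(295)), (np.int64(227), np.int64(270), np.int64(287))]
1 [ 258  132   39  139 4640]
[(np.int64(133), np.int64(259), np.int64(295)), (np.int64(135), np.int64(258), np.int64(295)), (np.int64(140), np.int64(258), np.int64(296)), (np.int64(146), np.int64(259), np.int64(295)), (np.int64(152), np.int64(259), np.int64(295)), (np.int64(157), np.int64(259), np.int64(296)), (np.int64(162), np.int64(260), np.int64(296)), (np.int64(172), np.int64(261), np.int64(295)), (np.int64(192), np.int64(262), np.int64(296)), (np.int64(212), np.int64(263), np.int64(296)), (np.int64(222), np.int64(264), np.int64(296)), (np.int64(232), np.int64(265), np.int64(296))] [(np.int64(267), np.int64(267), np.int64(297)), (np.int64(268), np.int64(267), np.int64(297)), (np.int64(269), np.int64(267), np.int64(297)), (np.int64(270), np.int64(267), np.int64(295))]
```

```bash
python3 - <<'E'
from h import *
import pickle
D=pickle.load(open("w.pkl","rb")); t,s=calibration("top"),calibration("side")
B=[[(264.3,110.3),(293.2,110)],[(258.3,132.5),(295.7,132)]];T=[[(270,227.7),(295,227.2)],[(267,270.8),(297.2,270.5)]]
for j in(0,1): print("back",tri(D[0],B[0][j],D[1],B[1][j]),"thin",tri(D[0],T[0][j],D[1],T[1][j]))
for i in(0,1):
    b=plane(D[i],B[i],.034);h=plane(D[i],T[i],.002); bm,tm=b.mean(0),h.mean(0); v=tm-bm
    print(bm,tm,"L",np.hypot(*v[:2]),"W",np.linalg.norm(b[0]-b[1]),np.linalg.norm(h[0]-h[1]),"ang",np.arctan2(v[1],v[0]))
E
```

```text
back (array([ 0.64904141, -0.22121289,  0.03338451]), np.float64(0.0005297458681353581)) thin (array([ 0.515424  , -0.29268932,  0.00152029]), np.float64(0.0002551767549786328))
back (array([ 0.66435474, -0.25142842,  0.03100612]), np.float64(0.0004868990056487439)) thin (array([ 0.53179662, -0.32219703,  0.00453698]), np.float64(0.00022305086632117203))
[ 0.65656437 -0.23634193  0.034     ] [ 0.52330225 -0.30754024  0.002     ] L 0.15108935233643153 W 0.03322905883485169 0.03384231536599739 ang -2.6509042764119353
[ 0.65674597 -0.23622147  0.034     ] [ 0.52328328 -0.30783391  0.002     ] L 0.15146165106749904 W 0.034181774106970486 0.03382895584467447 ang -2.6491166977531106
```

```bash
python3 - <<'E'
from h import *
ang=-2.65; u=np.array([np.cos(ang),np.sin(ang),0]); g=np.array([.6566,-.2363,0])+.019*u
o=down(ang+np.pi/2)
robot.move_to(g+[0,0,.11],o); print(sensors.read_joints().round(2))
print("hit",robot.move_straight(g+[0,0,.021],rate=.1,force_limit=8))
fingers.grasp(50); print(sensors.read_finger_gap(),sensors.read_grasp_force(),sensors.read_wrist_force(),sensors.read_tool_pos())
robot.move_straight(g+[0,0,.14],rate=.15)
print(sensors.read_finger_gap(),sensors.read_grasp_force(),sensors.read_wrist_force(),sensors.read_time_s())
cv2.imwrite("pics/w2.png",capture("wrist"))
q=robot.ik([.558,-.03,.14],down(3.089)); print(q)
E
```

```text
[-0.08  0.47 -0.12  0.   -0.98  2.14]
hit False
0.38529805489103663 49.9922114610672 [ 0.24131746 -0.03322016  1.04992823] [ 0.63986262 -0.24528088  0.02099254]
0.3821903022363006 49.99174654483795 [-0.92576965  0.2298088  -2.29520658] 7.6583
[ 0.29664395  0.25685552 -0.38250689  0.         -0.93143392 -0.3492366 ]
```

```bash
python3 - <<'E'
from h import *
import pickle
robot.move_to([.558,-.04,.14],down(3.089)); robot.sleep(.2)
c=calibration("wrist"); cv2.imwrite("pics/w3.png",capture("wrist")); cT=capture("top"); cv2.imwrite("pics/top3.png",cT)
robot.move_straight([.558,-.04,.08]); robot.sleep(.2)
c2=calibration("wrist"); cv2.imwrite("pics/w4.png",capture("wrist"));cv2.imwrite("pics/side4.png",capture("side"))
pickle.dump((c,c2),open("w34.pkl","wb"));print(sensors.read_time_s())
ims=[cv2.imread(f"pics/{i}.png") for i in("w3","w4","top3","side4")]
cv2.imwrite("pics/m3.png",cv2.resize(np.vstack([np.hstack(ims[:2]),np.hstack(ims[2:])]),None,fx=.71,fy=.71))
E
```

```text
10.975
```

View pics/m3.png

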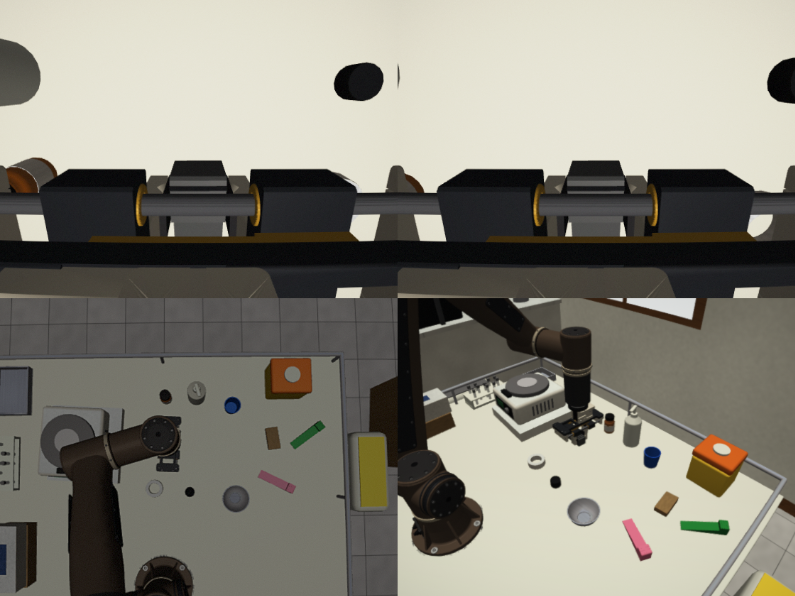

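```bash
cat >> h.py <<'E'
v=np.array([.053,.9986,0]); v/=np.linalg.norm(v); M=np.array([.565,.161,0])
def tcp(thin,z): return M+v*(thin-.132)+[0,0,z]   # thin: depth of thin end under edge
def st(): 
    f=sensors.read_wrist_force();p=sensors.read_tool_pos(); print("depth %.4f z %.4f fv %.2f f"%((p-M)@v+.132,p[2],f@v),f.round(2),"t %.2f"%sensors.read_time_s())
    return f
E
python3 - <<'E'
from h import *
robot.move_straight(tcp(-.03,.045),rate=.15); robot.sleep(.2); st()
print(robot.move_straight(tcp(-.03,.015),rate=.03,force_limit=4)); st()
z=sensors.read_tool_pos()[2]
robot.move_straight(tcp(-.03,z+.0005),rate=.03); st()
print(robot.move_straight(tcp(-.012,z+.0005),rate=.04,force_limit=12)); st()
cv2.imwrite("pics/s5.png",cv2.resize(capture("side")[50:250,130:400],None,fx=2.5,fy=2.5)); print(z)
E
```

```text
depth -0.0304 z 0.0457 fv 0.01 f [ 0.44 -0.01 -0.68] t 11.68
True
depth -0.0301 z 0.0208 fv -0.06 f [-0.86 -0.01  3.97] t 12.43
depth -0.0300 z 0.0210 fv -0.45 f [-0.55 -0.42 -1.03] t 12.68
False
depth -0.0117 z 0.0213 fv -0.43 f [-0.28 -0.41 -1.99] t 13.28
0.020845475876123877
```

View pics/s5.png

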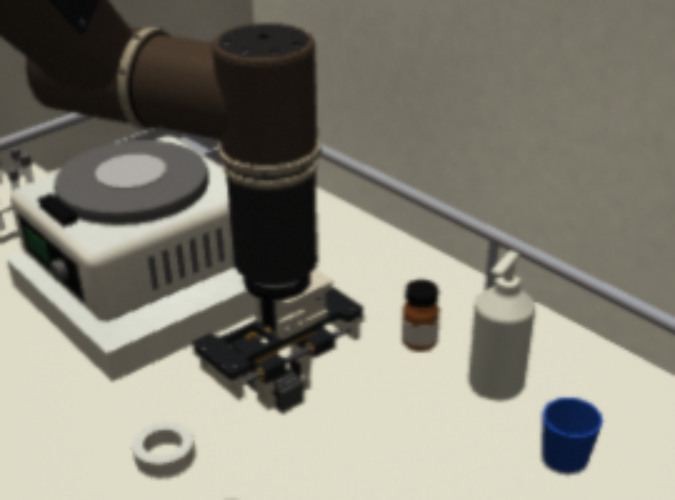

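The side view shows the wedge held low in the gripper, aligned with the middle of the plinth's right edge, and the bystanders untouched (amber bottle at about (420,315), tape at (163,450)). Next I push by feel.

```bash
python3 - <<'E'
from h import *
z=.0209
f0=st()@v
hit=robot.move_straight(tcp(.105,z),rate=.025,force_limit=5); f=st(); print(hit)
if hit:
    d=(sensors.read_tool_pos()-M)@v+.132
    for k in range(24):
        if -(f@v-f0)>=13.5: break
        d+=.0004; robot.move_straight(tcp(d,z),rate=.01); f=st()
E
```

```text
depth -0.0119 z 0.0213 fv 0.06 f [-0.7   0.09 -1.43] t 13.33
depth 0.0983 z 0.0209 fv 0.72 f [-0.96  0.77  5.39] t 17.20
True
depth 0.0984 z 0.0209 fv -3.42 f [-1.29 -3.35  3.09] t 17.49
depth 0.0984 z 0.0209 fv -5.42 f [-0.47 -5.4   4.02] t 17.74
depth 0.0984 z 0.0209 fv -7.88 f [ 0.87 -7.94  3.18] t 17.99
depth 0.0985 z 0.0209 fv -9.41 f [ 0.91 -9.48  3.47] t 18.24
depth 0.0985 z 0.0209 fv -9.78 f [ 1.81 -9.89  4.49] t 18.49
depth 0.0987 z 0.0209 fv -12.90 f [  1.97 -13.02   5.25] t 18.74
depth 0.0987 z 0.0209 fv -14.03 f [  2.17 -14.16   5.08] t 18.99
```

```bash
python3 - <<'E'
from h import *
cv2.imwrite("pics/s6.png",cv2.resize(capture("side")[70:220,130:330],None,fx=3.5,fy=3.5,interpolation=cv2.INTER_CUBIC)); st()
E
```

```text
depth 0.0987 z 0.0209 fv -13.14 f [  2.92 -13.31   4.13] t 19.04
```

View pics/s6.png

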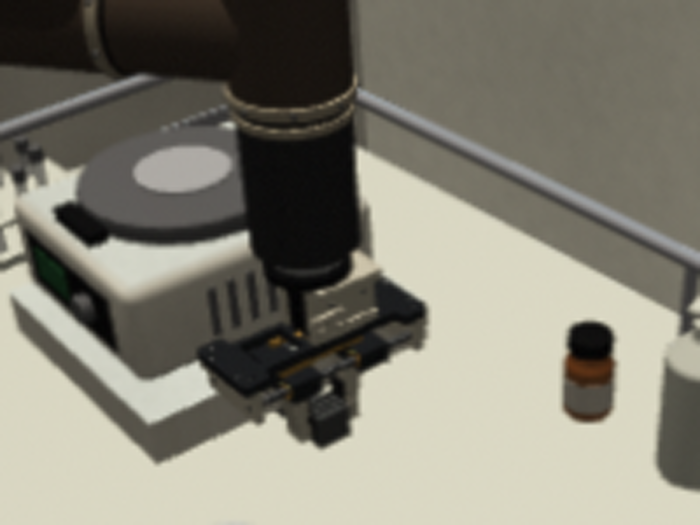

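```bash
python3 - <<'E'
from h import *
import pickle
p=sensors.read_tool_pos()
fingers.ungrasp(); st()
robot.move_straight(p+[0,0,.1],rate=.12); st()
robot.move_to([.565,.17,.27],down(3.089)); robot.sleep(.2)
c=calibration("wrist"); im=capture("wrist"); cv2.imwrite("pics/w7.png",im); pickle.dump(c,open("w7.pkl","wb"))
cv2.imwrite("pics/w7c.png",cv2.resize(im[:300,120:440],None,fx=2,fy=2)); st()
E
```

```text
depth 0.1011 z 0.0209 fv -0.46 f [ 0.65 -0.5   0.31] t 20.07
depth 0.0985 z 0.1202 fv 0.21 f [-1.09  0.27 -0.06] t 21.05
depth 0.1406 z 0.2687 fv 0.30 f [-0.62  0.33 -0.11] t 21.97
```

View pics/w7c.png

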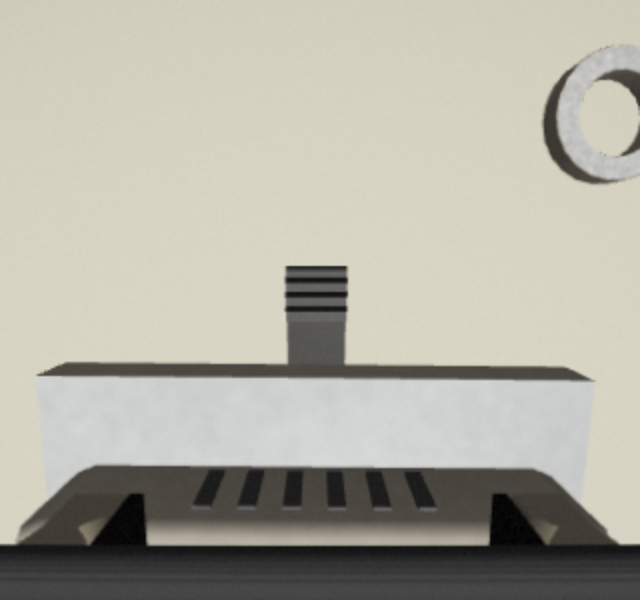

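```bash
python3 - <<'E'
from h import *
import pickle
c=pickle.load(open("w7.pkl","rb")); f=lambda x,y:(120+x/2,y/2)
b=plane(c,[f(285,266),f(347,266)],.034); e=plane(c,[f(66,363),f(565,368)],.016); t=plane(c,[f(37,376),f(594,381)],.06)
print(b,e,t,sep="\n"); d=t[1]-t[0]; print(np.arctan2(d[1],d[0]),np.hypot(*d[:2]))
w=b.mean(0);m=t.mean(0); print("heel back to edge top/low",(m-w)@v,(e.mean(0)-w)@v,"lateral",(w-m)@[v[1],-v[0],0], "wedge yaw",np.arctan2(*(b[1]-b[0])[1::-1]))
E
```

```text
[[0.5784893  0.1092113  0.034     ]
 [0.54426929 0.11103562 0.034     ]]
[[0.71470833 0.15888105 0.016     ]
 [0.41427441 0.17807828 0.016     ]]
[[0.71455153 0.15868329 0.06      ]
 [0.4144049  0.17757444 0.06      ]]
3.078735822463519 0.3007405451211822
heel back to edge top/low 0.058088119358602135 0.058439126294020885 lateral -2.029185801437777e-05 wedge yaw 3.0883317231710286
```

```bash
python3 - <<'E'
from h import *
print(job.job_done())
E
```

```text
the job is handed in; nothing more can be done
None
```

I pushed the wedge flat and straight in under the middle of the raised edge, thin end about 92 mm in, with about 14 N read at the wrist; it held its place when released, no bystander was touched as far as I could see, and the job was handed in at about 22 s (force after release not measured, verdict not shown).

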